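# Pull the spring ring off the lathe countershaft with the hook pick

### The job

Take the T-handled hook pick from the tool rack and use its hook to pull the spring-wire retaining ring straight up out of its groove near the end of the lathe's countershaft, without touching the ring with the fingers while it is on the shaft. Put the ring in the steel parts tray, then hang the pick back on the two-pronged hook it came from, upright and bar across both prongs, leaving the T-handled hex key that shares the hook hanging where it is.

Things in the scene. Friction and masses are not known exactly. Their poses are not given: they have to be found in the camera images.
- pick_grip (a point): Hook pick, 120 g: centre of its black T-handle bar, 100 long (x) x 20 wide (y) x 24 tall (z up), flat underneath. A straight shank 6 thick runs down from mid-bar to 122 below this point, where it bends into the hook: a round foot 5 thick pointing to -y. Starts hanging on the rack's two prongs, bar across them, foot pointing away from the back board.
- pick_tip (a point): End of the pick's foot: 17 from the shank's axis along -y of pick_grip and 119 below it (the foot rises 3 over its length, so what hangs on it slides to the shank), plus a rounded end of 2.5. Fixed to the pick, same axes as pick_grip.
- countershaft: Lathe countershaft, fixed to the bench: grey channel with two dark pillow blocks, steel shaft 28 thick along its y axis, axis 85 above the bench. At the +y end a three-step pulley (120, 92, 64 across, ends at y = 85), then hub 41 across and washer 37 (end at y = 103), the ring, and the shaft's free end at y = 126. Origin on the bench.
- groove (a point): Centre of the ring's groove, on the shaft's axis 107 along +y from the countershaft's origin, 85 above the bench. Groove 20 across, 5.5 wide. Same axes as the countershaft; +y points out of the shaft's free end.
- ring_loop (a point): Centre of the opening of the ring's pull loop, 23.5 above the shaft's axis while seated. Ring of 4 mm dark steel wire, 38 g: two sprung arms clasp the groove, the loop stands up, square to the shaft (ring y along the shaft, z up). Opening 14 wide (x), 19 high: 14 to 33 above the axis, loop top 37. It is clear right through along the shaft (hub behind reaches 21 above the axis).
- ring_mid (a point): Middle of the ring, 11.5 below ring_loop, 12 above the shaft's axis while seated. Ring about 51 long from loop top to arm ends, 30 wide. Straight up pull needs up to about 15 N; after about 14 of travel the arms snap free, the ring hops up by about 10 and then hangs from its loop on the pick's foot. Stood on its arms and tipped towards the foot's end, it comes off as the foot is drawn back.
- tray: Steel parts tray, loose, 550 g, open on top: 180 (x) x 130 (y) x 24 high, floor and walls 3 thick. Origin under its centre, on the bench.
- rack: Plywood rack, fixed: base 18 thick, back board 230 tall, front face at y = 0 facing -y. Two level steel prongs 8 thick at x = -27 and +27 stand out 150 to -y, tops 190 above the bench; their ends turn up to 202 at y = -156. Origin on the bench, midway. Pick properly hung: bar along x, pick_grip 202 above the bench. Hex key at about y = -28, pick first at about -105.
- hexkey_grip (a point): Hex key, 120 g: centre of its grey T-handle bar 95 x 18 x 22, straight shank 8 thick reaching 129 down. It hangs behind the pick on the same two prongs and must stay there. Axes as pick_grip.
Not all that is in view belongs to the job. There is more than one size of the part that bears pick_grip; the job needs the middle-sized.

How it is judged:
By the outcome, as a careful person would: the job done as asked, in the order asked, and still so for the second after the job is handed in, with the robot touching nothing.
It also fails if it takes over 54 s, if anything falls off the work surface, if the arm or the gripper's body presses on something with over 40 N, if the wrist force passes 120 N, or if a joint passes its speed limit or range.

### The arm

A 6-joint arm with a two-finger parallel gripper is mounted at the origin on the work surface. World frame = base frame: x ahead of the robot, y to its left, z up, the work surface at z = 0. Lengths are in m, angles in degrees, forces in N, time in s.
With the tool pointing down it reaches from about 0.325 to 0.85 m from the base axis. Payload 15.5 kg.
Tool frame: the origin (TCP) lies midway between the tips of the shut fingers; the grasp point (between the pads) lies 19 mm behind it; y points along the fingers, x is the direction in which the jaws open and shut, and the axes are right-handed (so a half turn about y gives the same grasp; the last joint's range is limited). The gripper opens to 91 mm and grips with 3 to 60 N. Pads are 32 mm wide; open, the fingers measure 118 mm over their backs; the gripper's body (76 mm by 178 mm) begins 60 mm behind the grasp point.
Start: joints at [67.695, 28.281, 77.091, -0, 74.628, -5.472], TCP at [0.181, 0.598, 0.185] pointing down, gripper open.
Joint ranges: [-166.48, 166.48], [-47.26, 123.95], [12.59, 153.08], [-70.14, 250.14], [6.76, 159.57], [-176.63, 176.63]. Speed limits (degrees/s): [108.29, 108.29, 147.25, 172.46, 172.46, 172.46].

### API

Orientations are given as a 3x3 rotation matrix whose columns are the frame's x, y, z axes.
In Python, from bench import ctrl gives the robot as it stands. The module is installed in compiled form; this text tells all that it offers. Calls block until the motion is done:
- ctrl.goto(position, orientation): joint-space move of the TCP to a pose.
- ctrl.move_l(position, vel=0.15, ori=None, contact_N=None): straight line of the TCP; ori=None keeps the orientation; vel is the mean speed in m/s. With contact_N (N) it stops when the force on the tool has changed by that much, and returns True; else False.
- ctrl.movej(angles): joint-space move.
- ctrl.command_gripper(opening): opening from 0.0 (shut) to 1.0 (fully open); the grip force is fixed at half the most; returns when the fingers have stopped.
- ctrl.sleep(seconds).
- ctrl.ik(position, orientation): joint angles nearest the present ones, or None.
- ctrl.read_camera(name): name is "scene" or "top" or "wrist"; returns the picture (400x640x3 uint8, blue, green, red); there is no depth.
- ctrl.camera_params(name): a dict with "fx", "fy", "cx", "cy" (pixels), "pose" (4x4, takes a point from camera to world coordinates); the wrist camera has in their place "T_tool_cam" (4x4, takes a point from camera to tool coordinates, whose origin is the TCP and whose axes are the tool frame's). Camera axes: x right, y up, looking along -z (the intrinsics and any distortion apply to the point x, -y, -z); pixel columns grow to the right and rows downward; lengths in m; the calibration is good to about 2 mm. A picture is of the moment at which its call begins: read the wrist's pose just before it. camera_params takes no time and is no camera call.
A pose or a line that the arm cannot do raises ctrl.MotionError and nothing moves.
- ctrl.sign_off(): hands the job in, once; it reports no verdict.
Readings, each from a call of its own:
- ctrl.current_t(): time.
- ctrl.current_q(): joint angles.
- ctrl.current_dq(): joint speeds.
- ctrl.current_effort(): joint torques, N m.
- ctrl.current_tool_pos(): TCP position.
- ctrl.current_eef_rot(): TCP orientation.
- ctrl.current_contact_force(): force on the tool from outside, world axes, zero at the start.
- ctrl.current_wrist_torque(): the same for the moment, N m.
- ctrl.current_grip_width(): opening from 0.0 (shut) to 1.0 (fully open).
Only numpy, scipy, OpenCV 4.12 (cv2) and the standard library are available. Lean on these libraries where they do the work, as an engineer would, in place of code of your own. Each camera call takes 0.05 s, during which the arm holds its last target.

## Working session

There is one attempt and no reset: what is moved stays moved. The work goes in short steps, each a Python script; the robot and the scene stay as the last script left them, time stands still between calls to the robot, and variables do not carry over. Pictures are saved under pics/ and viewed, and the job is handed in when it is done.

```bash
mkdir -p pics; ls
python3 - <<'E'
from bench import ctrl
import cv2,numpy as np
for n in ["scene","top","wrist"]:
    print(n,ctrl.camera_params(n))
    cv2.imwrite(f"pics/{n}0.png",ctrl.read_camera(n))
print(ctrl.current_t(),ctrl.current_tool_pos(),ctrl.current_eef_rot())
E
```

```text
pics
scene {'fx': 426.1234797478112, 'fy': 426.1234797478112, 'cx': 314.5136019458815, 'cy': 195.93226918440496, 'pose': array([[-0.23192878, -0.67989727,  0.69566424,  1.024929  ],
       [ 0.97252166, -0.14717406,  0.18039238,  0.28920244],
       [-0.02026455,  0.71838673,  0.69534873,  0.76613658],
       [ 0.        ,  0.        ,  0.        ,  1.        ]])}
top {'fx': 369.2232233412374, 'fy': 369.2232233412374, 'cx': 321.52478776202065, 'cy': 192.2328952333822, 'pose': array([[-0.01133446,  0.98680063, -0.16154269,  0.27717614],
       [-0.99982279, -0.0136127 , -0.01300316,  0.11883355],
       [-0.01503056,  0.16136668,  0.98678006,  1.01635184],
       [ 0.        ,  0.        ,  0.        ,  1.        ]])}
wrist {'fx': 286.3828730172894, 'fy': 286.3828730172894, 'cx': 323.4932795722161, 'cy': 201.96564460346826, 'T_tool_cam': array([[ 9.99998917e-01,  9.31431524e-04, -1.13931570e-03,
        -4.13172819e-04],
       [-1.33962103e-03,  2.55720792e-01, -9.66749751e-01,
        -2.00762954e-01],
       [-6.09114482e-04,  9.66750231e-01,  2.55721763e-01,
         7.23324454e-02],
       [ 0.00000000e+00,  0.00000000e+00,  0.00000000e+00,
         1.00000000e+00]])}
0.15 [0.1808848  0.59795257 0.18417636] [[ 2.89579103e-01 -3.31843913e-04 -9.57154028e-01]
 [ 9.57153678e-01 -8.21966005e-04  2.89579282e-01]
 [-8.82843194e-04 -9.99999607e-01  7.96014441e-05]]
```

View pics/scene0.png

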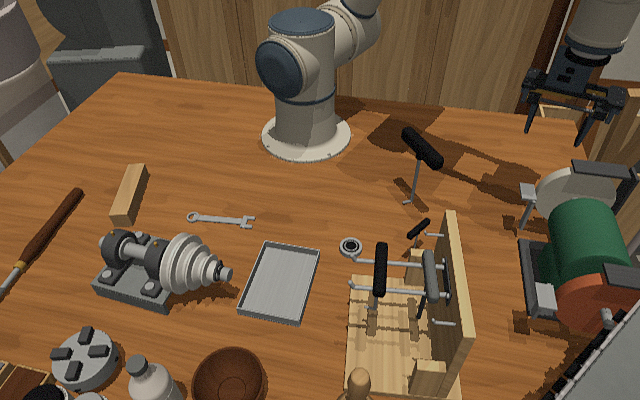

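View pics/top0.png

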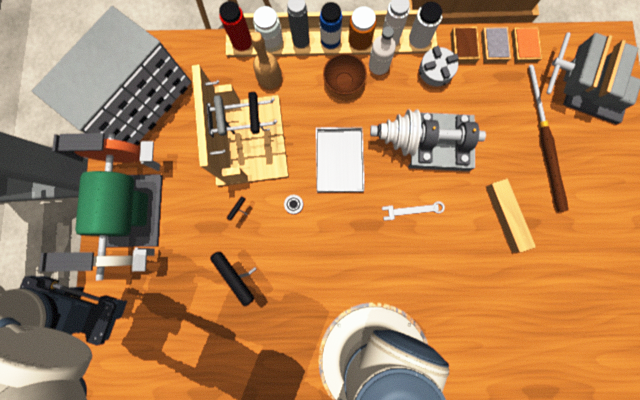

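View pics/wrist0.png

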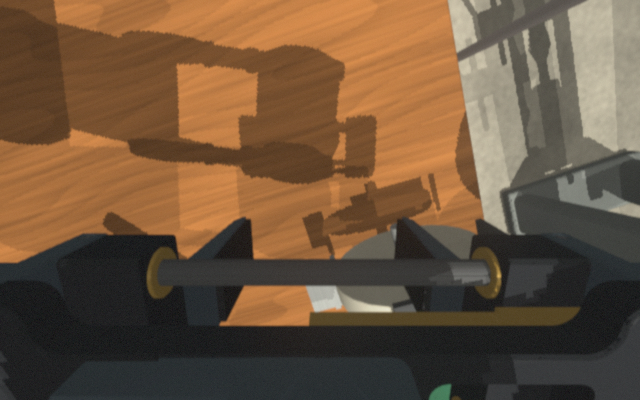

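The scene shows three black T-handles: the large one standing at scene (421,147), a small one at (418,229), and the one on the rack at (380,268). The grey bar at (431,275) is the hex key. The rack one fits because it hangs on the two prongs in front of the hex key and is the middle size. The countershaft's free end is near (228,272) and the tray is near (280,283). I'll enlarge these next.

```bash
cat > h.py <<'E'
from bench import ctrl
import numpy as np,cv2
from scipy.optimize import least_squares
def cam(n,pose=None):
    p=ctrl.camera_params(n)
    if n=="wrist":
        if pose is None: pose=(ctrl.current_tool_pos(),ctrl.current_eef_rot())
        T=np.eye(4);T[:3,:3]=np.array(pose[1]);T[:3,3]=pose[0]
        P=T@p["T_tool_cam"]
    else: P=p["pose"]
    return dict(f=p["fx"],cx=p["cx"],cy=p["cy"],P=P)
def proj(c,X):
    q=(np.asarray(X)-c["P"][:3,3])@c["P"][:3,:3]
    return np.array([c["cx"]+c["f"]*q[...,0]/-q[...,2], c["cy"]-c["f"]*q[...,1]/-q[...,2]]).T
def ray(c,uv):
    d=c["P"][:3,:3]@np.array([(uv[0]-c["cx"])/c["f"],-(uv[1]-c["cy"])/c["f"],-1])
    return c["P"][:3,3],d/np.linalg.norm(d)
def onz(c,uv,z):
    o,d=ray(c,uv); return o+d*(z-o[2])/d[2]
def tri(obs):
    A=np.zeros((3,3));b=np.zeros(3);r=[]
    for c,uv in obs:
        o,d=ray(c,uv);M=np.eye(3)-np.outer(d,d);A+=M;b+=M@o
    X=np.linalg.solve(A,b)
    return X,[np.round(proj(c,X)-uv,1) for c,uv in obs]
def crop(img,x0,y0,w,h,s,fn):
    c=cv2.resize(img[y0:y0+h,x0:x0+w],None,fx=s,fy=s,interpolation=cv2.INTER_CUBIC)
    for i in range(0,w,20):
        cv2.putText(c,str(x0+i),(i*s,8),0,.3,(0,255,255));cv2.line(c,(i*s,10),(i*s,14),(0,255,255))
    for i in range(0,h,20):
        cv2.putText(c,str(y0+i),(0,i*s+4),0,.3,(0,255,255));cv2.line(c,(18,i*s),(24,i*s),(0,255,255))
    cv2.imwrite("pics/"+fn,c)
E
python3 - <<'E'
from h import *
s=cv2.imread("pics/scene0.png");t=cv2.imread("pics/top0.png")
crop(s,330,190,150,150,4,"cs_rack.png")
crop(s,80,210,250,130,3,"cs_shaft.png")
crop(t,180,60,120,130,4,"ct_rack.png")
crop(t,310,80,190,130,4,"ct_shaft.png")
E
```

```text
(no output)
```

View pics/cs_rack.png

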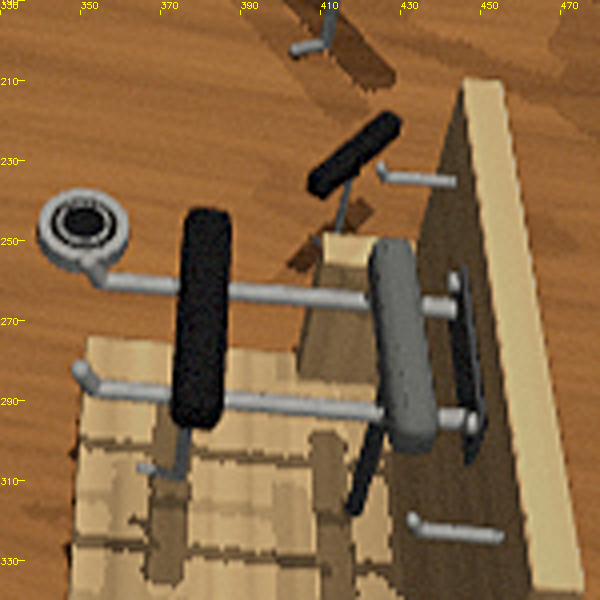

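View pics/cs_shaft.png

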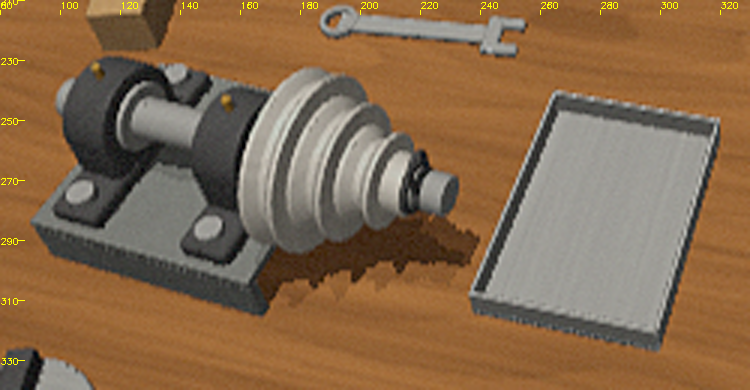

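View pics/ct_rack.png

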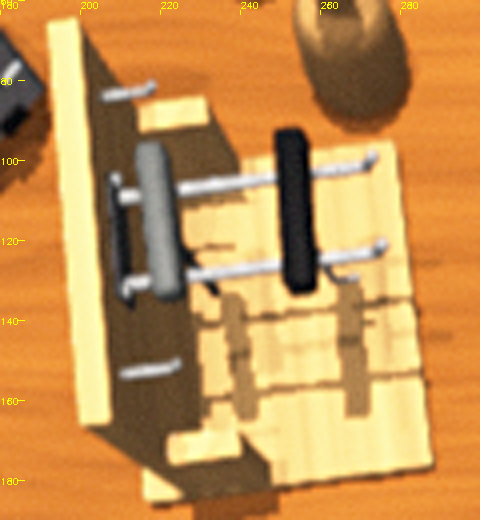

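View pics/ct_shaft.png

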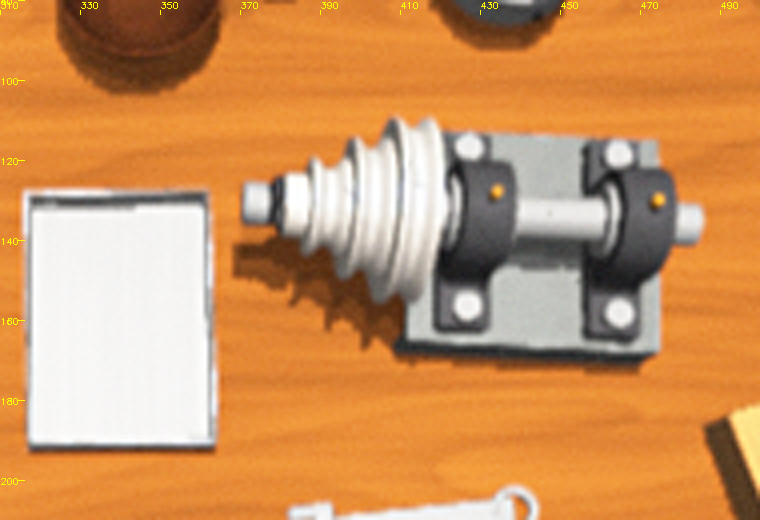

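Run:
```python
from h import *
s=cam("scene");t=cam("top")
np.set_printoptions(precision=4,suppress=True)
P=lambda n,a,b:print(n,*tri([(s,a),(t,b)]))
P("pickA",(378.7,294),(252.3,94)); P("pickB",(382,245),(254.9,131))
P("hexA",(432,300),(217,98)); P("hexB",(428,252),(222.5,132))
P("prongA tip",(350.5,282),(271.5,99.5)); P("prongB tip",(354,258),(273.5,122))
P("shaft end",(229,273.5),(370.5,130.5)); P("shaft far",(102,242),(483,136))
P("ring top",(220.5,261),(378.5,129))
for n,a,b in [("t1",(266,240.5),(316,128)),("t2",(319,250),(361.5,128)),("t3",(237,309),(317,191)),("t4",(300,326),(363,191))]:
    print(n,onz(s,a,.024),onz(t,b,.024))
```

```text
pickA [0.6476 0.2895 0.1986] [array([ 0.2, -0. ]), array([ 0.2, -0. ])]
pickB [0.5547 0.2817 0.2042] [array([-0.4,  0. ]), array([-0.3,  0. ])]
hexA [0.6395 0.3713 0.1979] [array([ 1.3, -0.1]), array([ 0.8, -0. ])]
hexB [0.5535 0.3571 0.2043] [array([-0.8,  0.1]), array([-0.6,  0. ])]
prongA tip [0.634  0.2438 0.1968] [array([ 0.6, -0. ]), array([ 0.4, -0.1])]
prongB tip [0.5809 0.2401 0.1902] [array([ 0.2, -0. ]), array([ 0.1, -0. ])]
shaft end [0.5911 0.0011 0.0873] [array([-0., -0.]), array([-0.,  0.])]
shaft far [ 0.5723 -0.2912  0.0844] [array([-0., -0.]), array([-0.,  0.])]
ring top [ 0.5851 -0.0149  0.1148] [array([-0.5, -0. ]), array([-0.4,  0.1])]
t1 [0.4471 0.0228 0.024 ] [0.6223 0.1453 0.024 ]
t2 [0.4478 0.1463 0.024 ] [0.6202 0.018  0.024 ]
t3 [0.627  0.0215 0.024 ] [0.4432 0.1442 0.024 ]
t4 [0.635  0.1523 0.024 ] [0.4415 0.019  0.024 ]
```

```bash
cat >> h.py <<'E'
def R(yaw): # tool down, jaw x along (-sin,cos): rack-y at yaw deg
    a=np.radians(yaw); x=np.array([-np.sin(a),np.cos(a),0]);y=np.array([0,0,-1.]);return np.c_[x,y,np.cross(x,y)]
import json
def shot(n):
    pos=np.array(ctrl.current_tool_pos());rot=np.array(ctrl.current_eef_rot())
    im=ctrl.read_camera("wrist");cv2.imwrite(f"pics/{n}.png",im)
    json.dump([pos.tolist(),rot.tolist()],open(f"pics/{n}.json","w"));return im
def wcam(n): 
    p=json.load(open(f"pics/{n}.json"));return cam("wrist",(np.array(p[0]),np.array(p[1])))
E
python3 - <<'E'
from h import *
r=R(5)
ctrl.move_l([.181,.598,.33],vel=.3)
ctrl.goto([.56,.285,.36],r); shot("w1")
ctrl.move_l([.48,.285,.36],vel=.25); shot("w2")
print(ctrl.current_t(),ctrl.current_q())
E
```

```text
3.1417 [ 2.46184281e+01  1.58324287e+01  6.98413422e+01 -4.10640450e-03
  9.42880974e+01 -7.04299413e+01]
```

View pics/w1.png

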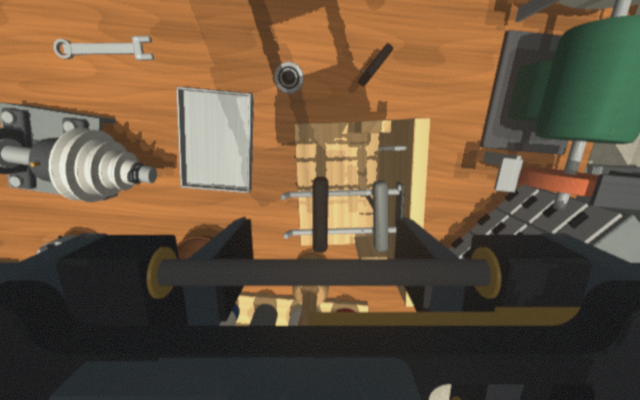

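View pics/w2.png

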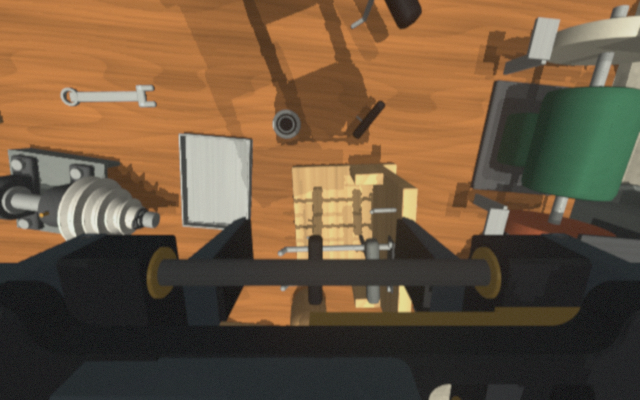

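Run:
```python
from h import *
ctrl.move_l([.61,.285,.30],vel=.3); a=shot("w3")
ctrl.move_l([.67,.285,.30],vel=.25); b=shot("w4")
print(ctrl.current_t())
crop(cv2.imread("pics/w1.png"),260,110,180,150,4,"w1c.png")
crop(a,230,100,190,150,4,"w3c.png")
crop(b,230,100,190,150,4,"w4c.png")
```

```text
4.2583
```

View pics/w1c.png

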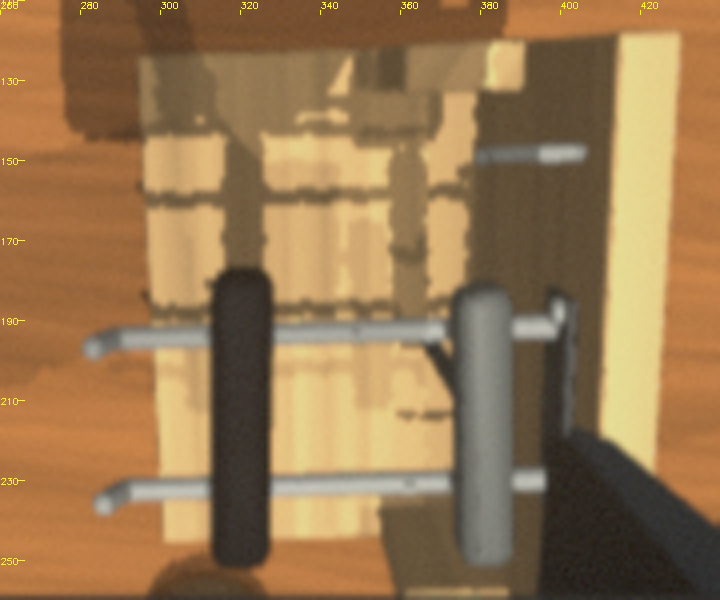

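View pics/w3c.png

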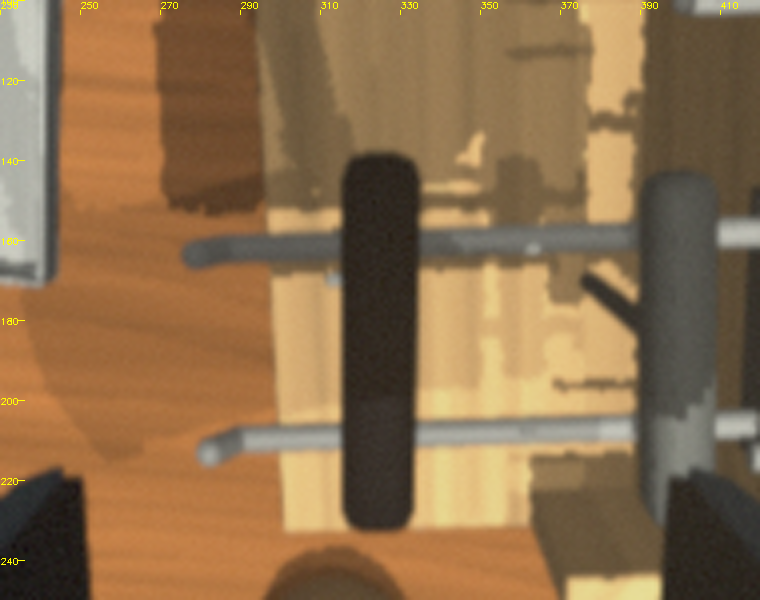

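View pics/w4c.png

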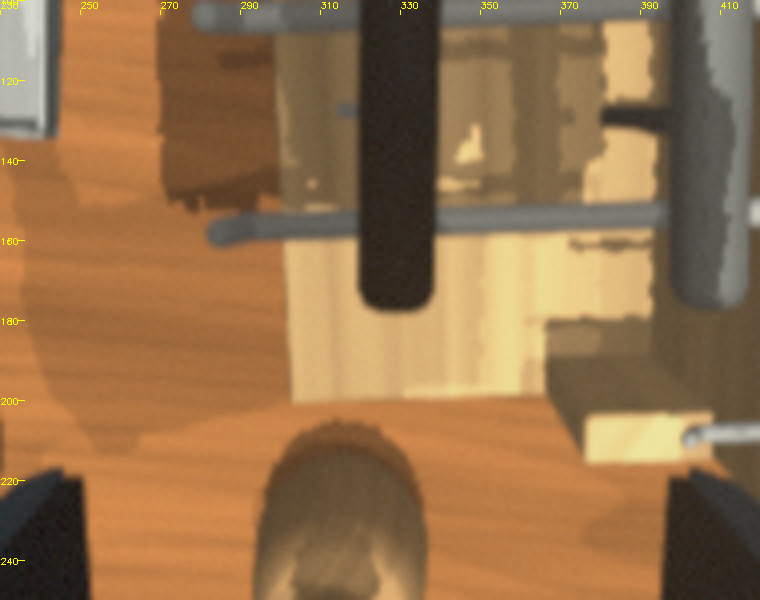

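Run:
```python
from h import *
np.set_printoptions(precision=4,suppress=True)
w1,w3,w4=map(wcam,("w1","w3","w4"))
P=lambda n,*o:print(n,*tri(o))
P("far end",(w1,(319.7,252)),(w3,(324.5,231.5)),(w4,(327.5,177.3)))
P("near end",(w1,(320.5,177)),(w3,(325,138.5)))
P("farfoot",(w3,(312.5,170)),(w4,(316,127)))
z=.186
for n,c,l in [("w3 pA",w3,[(290,162),(390,158.7)]),("w3 pB",w3,[(290,209.7),(390,207)]),("w4 pB",w4,[(290,156.3),(390,153.3)])]:
    a,b=[onz(c,u,z) for u in l];d=b-a;print(n,a,b,"yaw",np.degrees(np.arctan2(-d[0],d[1])), np.linalg.norm(d))
for n,c,l in [("bar3",w3,[(325,140),(324,230)]),("hex3",w3,[(400,145),(397,225)])]:
    a,b=[onz(c,u,.214) for u in l];d=b-a;print(n,a,b,"yaw",np.degrees(np.arctan2(d[1],d[0])), np.linalg.norm(d))
```

```text
far end [0.648  0.2884 0.2103] [array([-0.2, -0.4]), array([-0.6,  0.6]), array([ 0.9, -0.1])]
near end [0.5505 0.2812 0.1971] [array([-0.1, -0. ]), array([0.1, 0. ])]
farfoot [0.6001 0.2686 0.0914] [array([0.3, 0. ]), array([-0.3, -0. ])]
w3 pA [0.5792 0.2454 0.186 ] [0.5663 0.3537 0.186 ] yaw 6.796217766340259 0.10914211280492436
w3 pB [0.6335 0.2484 0.186 ] [0.6205 0.3617 0.186 ] yaw 6.509223717641263 0.11398508872395048
w4 pB [0.6329 0.2453 0.186 ] [0.6202 0.3537 0.186 ] yaw 6.6599683007844535 0.1091247728579065
bar3 [0.5513 0.2811 0.214 ] [0.6443 0.2882 0.214 ] yaw 4.3476699884296695 0.09327239064743915
hex3 [0.5498 0.3548 0.214 ] [0.6322 0.3644 0.214 ] yaw 6.6372602662359705 0.08294250798584589
```

Pick confirmed: the black bar is about 98–100 mm long, centred near (0.600, 0.285, 0.203), with its foot tip at w3 (312,170) pointing to −y. Next I'll measure the ring from close up with the wrist camera.

Run:
```python
from h import *
r=R(-3.7)
ctrl.goto([.60,-.012,.22],r); a=shot("r1")
ctrl.move_l([.64,-.012,.24],vel=.25); b=shot("r2")
print(ctrl.current_t())
crop(a,230,100,190,150,4,"r1c.png")
crop(b,230,50,190,150,4,"r2c.png")
```

```text
5.8833
```

View pics/r1c.png

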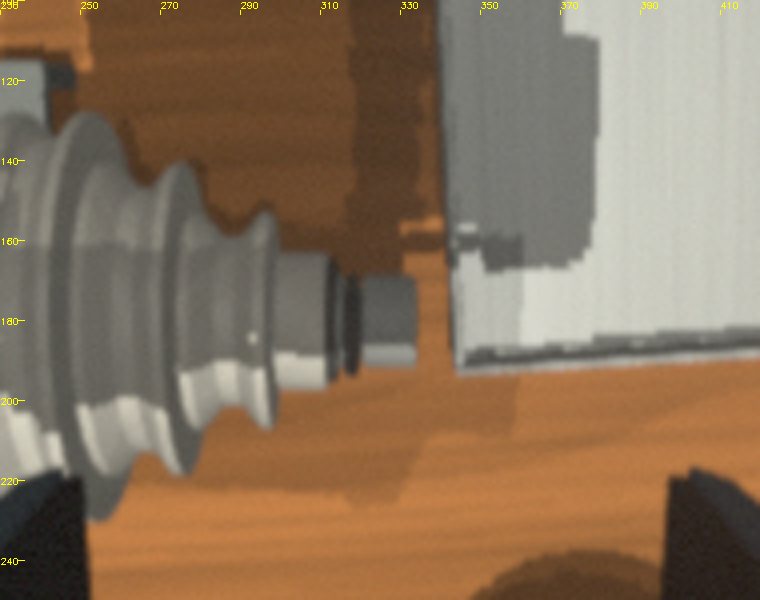

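View pics/r2c.png

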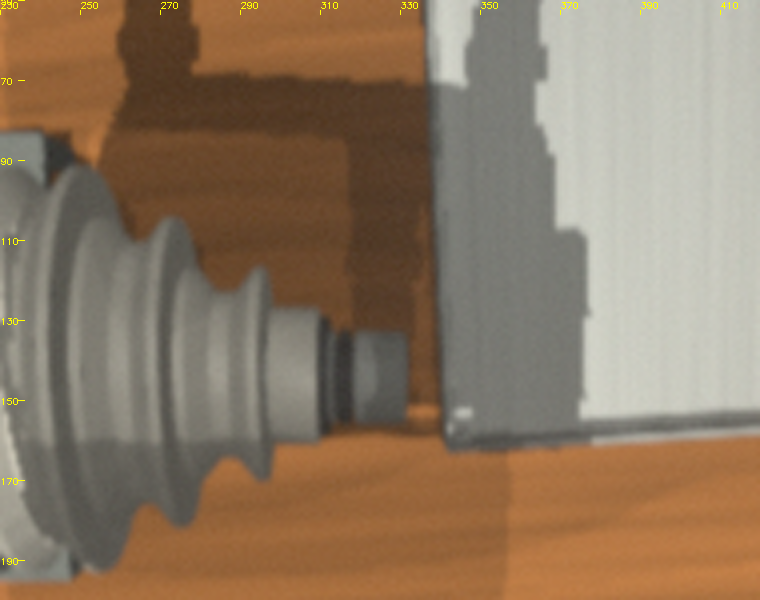

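Run:
```python
from h import *
np.set_printoptions(precision=4,suppress=True)
a,b=wcam("r1"),wcam("r2")
P=lambda n,*o:print(n,*tri(o))
P("shaft end",(a,(333.5,179.7)),(b,(331.2,144)))
P("hub ctr",(a,(300,180)),(b,(297,143.5)))
for c,l in [(a,[(333.5,179.7),(297,180)]),(b,[(331.2,144),(294,143.5)])]:
    p=[onz(c,u,.085) for u in l];d=p[0]-p[1];print(p,np.degrees(np.arctan2(-d[0],d[1])))
print("ring z.12",onz(a,(318,180),.115),onz(b,(315.5,144),.115))
# predicted from pulley big step extremes
for nm,c,l in [("r1 steps",a,[(265,141+0),(265,218.5)]),("mid",a,[(296,152),(296,207)])]:
    print(nm,[onz(c,u,.085) for u in l])
print(onz(a,(298,(152.5+206.5)/2),.085),onz(a,(275,(140.5+218.5)/2),.085),onz(a,(252,(128+230)/2),.085))
```

```text
shaft end [0.5909 0.0017 0.0844] [array([ 0.1, -0. ]), array([-0.1,  0. ])]
hub ctr [ 0.5872 -0.0383  0.0928] [array([-0.7,  0.1]), array([ 0.7, -0. ])]
[array([0.5908, 0.0016, 0.085 ]), array([ 0.5884, -0.0418,  0.085 ])] -3.219238468188174
[array([0.5909, 0.0018, 0.085 ]), array([ 0.5874, -0.0435,  0.085 ])] -4.409989911833358
ring z.12 [ 0.5844 -0.0159  0.115 ] [ 0.5879 -0.0165  0.115 ]
r1 steps [array([ 0.5407, -0.0745,  0.085 ]), array([ 0.6338, -0.0854,  0.085 ])]
mid [array([ 0.5554, -0.04  ,  0.085 ]), array([ 0.6216, -0.0459,  0.085 ])]
[ 0.5878 -0.0405  0.085 ] [ 0.5861 -0.0678  0.085 ] [ 0.5837 -0.095   0.085 ]
```

Run:
```python
from h import *
r=R(4.4)
ctrl.command_gripper(.62)
ctrl.goto([.600,.285,.26],r)
print(ctrl.current_tool_pos(),ctrl.current_eef_rot()[:,0])
print(ctrl.move_l([.600,.285,.184],vel=.12,contact_N=8), ctrl.current_contact_force())
ctrl.command_gripper(0)
print(ctrl.current_tool_pos(),ctrl.current_grip_width()*91,ctrl.current_contact_force(),ctrl.current_t())
cv2.imwrite("pics/s1.png",ctrl.read_camera("scene"))
crop(cv2.imread("pics/s1.png"),300,150,180,150,4,"s1c.png")
```

```text
[0.60043093 0.2837961  0.25991098] [-7.55664379e-02  9.97140668e-01 -4.49782687e-04]
False [0.41331406 0.22860159 0.06344168]
[0.60076386 0.28447349 0.18626521] 3.809712465522791 [-6.29606414 -8.47120006 23.47591966] 9.4083
```

View pics/s1c.png

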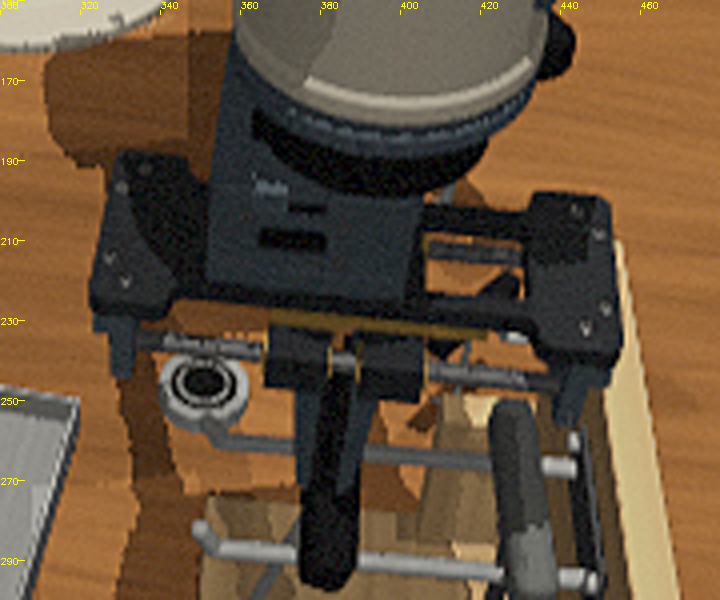

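Run:
```python
from h import *
t=ctrl.read_camera("top"); crop(t,180,60,140,130,5,"t1c.png")
w=shot("w5"); cv2.imwrite("pics/w5b.png",w)
print(ctrl.current_grip_width(),ctrl.current_contact_force(),ctrl.current_wrist_torque(),ctrl.current_tool_pos())
```

```text
0.043784576591992364 [-5.00277632 -6.96967962 23.94789549] [-1.365135    1.00327516  0.01547038] [0.60077423 0.28446576 0.18627427]
```

View pics/t1c.png

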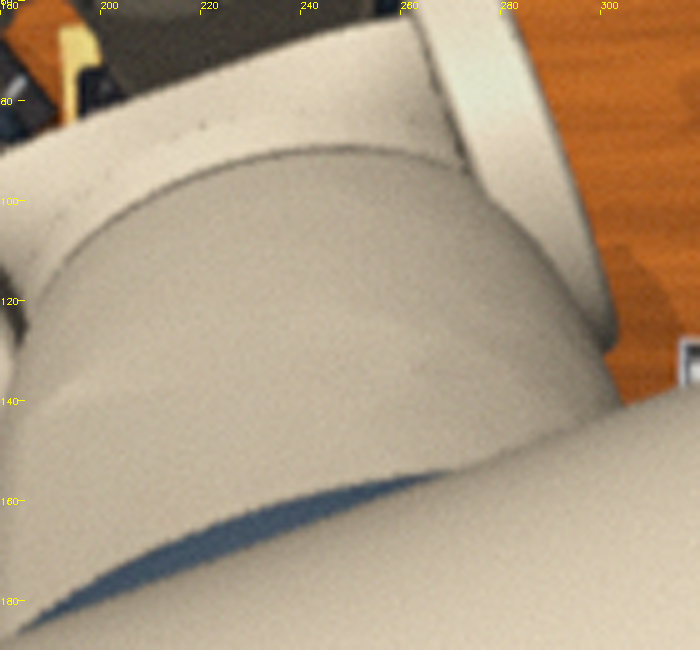

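View pics/w5.png

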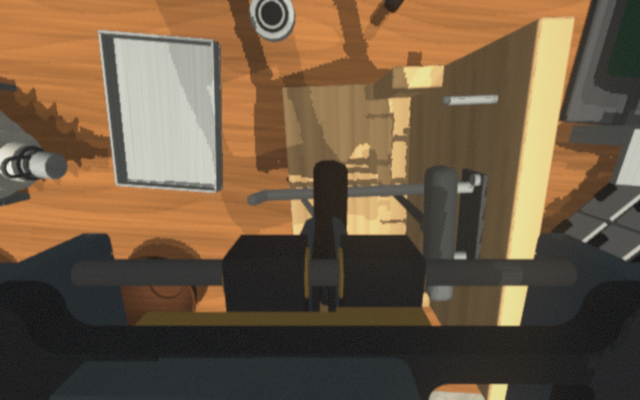

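View pics/s1.png

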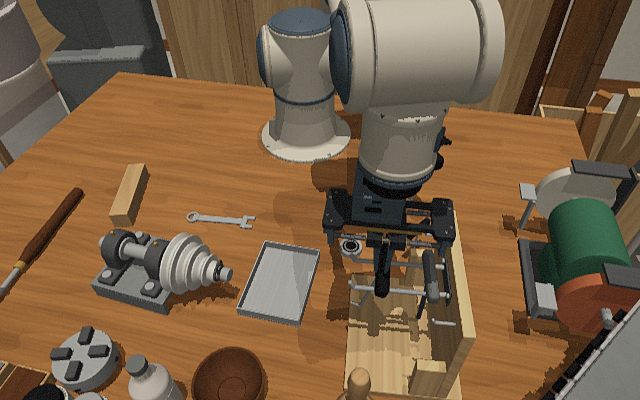

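Run:
```python
from h import *
im=cv2.imread("pics/w5.png"); g=(np.clip((im/255.)**.5*255,0,255)).astype(np.uint8)
crop(g,250,130,160,150,5,"w5c.png")
im=cv2.imread("pics/s1.png"); g=(np.clip((im/255.)**.5*255,0,255)).astype(np.uint8)
crop(g,340,210,110,110,7,"s1d.png")
```

```text
(no output)
```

View pics/w5c.png

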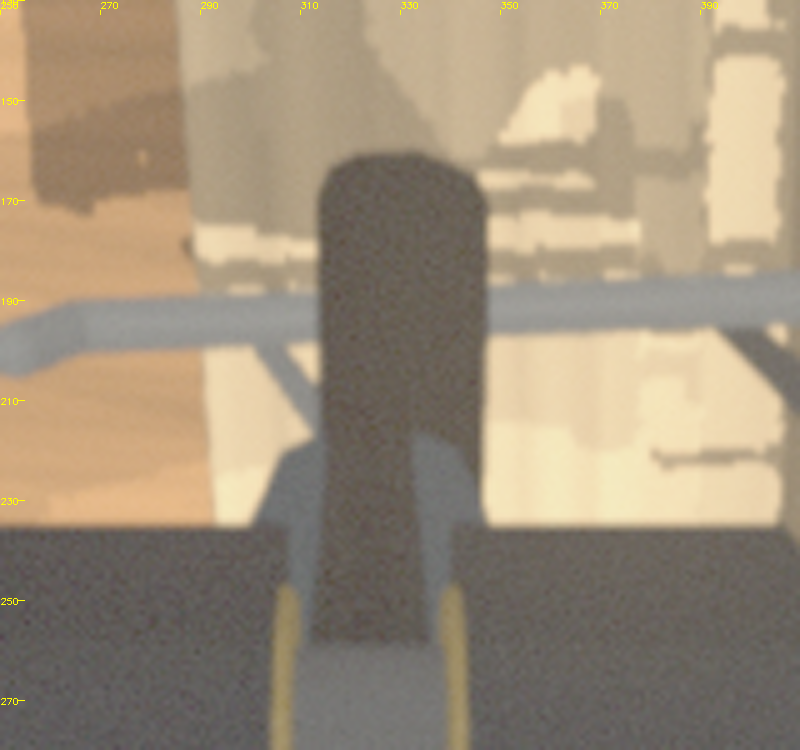

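View pics/s1d.png

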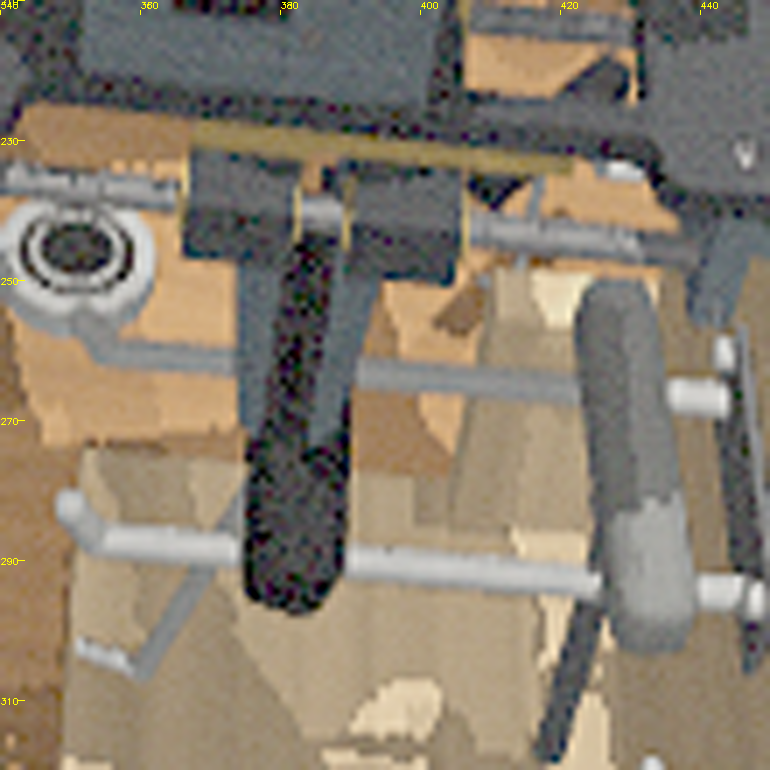

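Run:
```python
from h import *
im=cv2.imread("pics/scene0.png"); g=(np.clip((im/255.)**.5*255,0,255)).astype(np.uint8)
crop(g,510,50,130,110,6,"s0g.png")
im=cv2.imread("pics/wrist0.png"); g=(np.clip((im/255.)**.5*255,0,255)).astype(np.uint8)
crop(g,50,190,500,140,1,"x.png");cv2.imwrite("pics/w0g.png",g)
s=cam("scene")
print("expect fingertip TCP px",proj(s,[.6008,.2845,.1863]),"bar ctr",proj(s,[.6008,.2845,.202]),"bar ends",proj(s,[.55,.281,.202]),proj(s,[.65,.288,.202]))
```

```text
expect fingertip TCP px [378.84745688 273.64315561] bar ctr [379.67102857 267.89206001] bar ends [381.36454039 243.6899704 ] [377.92494493 293.88588711]
```

View pics/s0g.png

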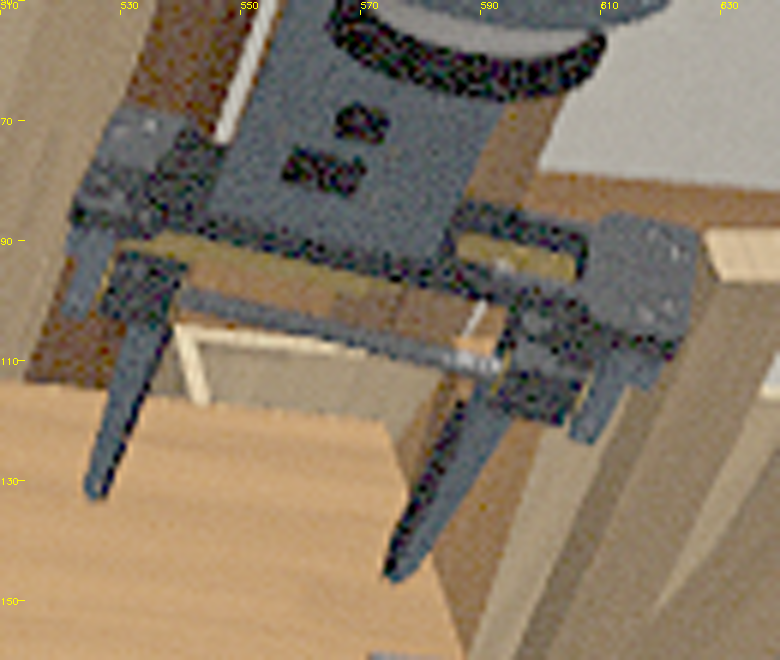

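View pics/w0g.png

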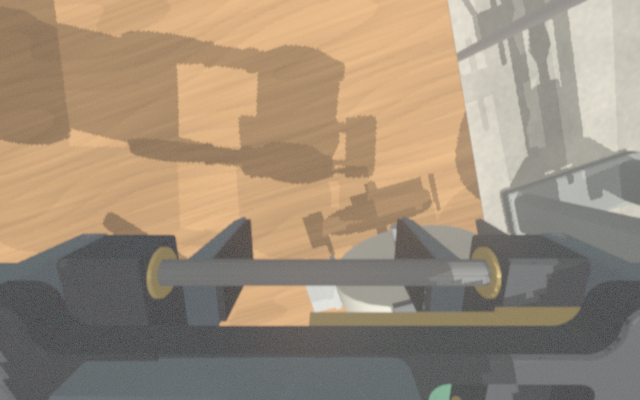

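Run:
```python
from h import *
s=cam("scene")
p=np.array([.1808848,.59795,.18417]);x=np.array([.2896,.9571,0]);z=np.array([-.957,.2896,0])
for dz in (0,.015,.03):
  for sx in (-1,1):
    print(dz,sx,[proj(s,p+x*.052*sx+z*k+[0,0,dz]).round(1) for k in (-.016,.016)])
s1=cam("scene");p=np.array([.6008,.2845,.1863])
print([proj(s1,p+[0,0,d]).round(1) for d in (0,.015,.03)])
```

```text
0 -1 [array([519.4, 142.7]), array([522.4, 135.2])]
0 1 [array([570.4, 156.9]), array([572.4, 148.8])]
0.015 -1 [array([521.6, 137.2]), array([524.5, 129.7])]
0.015 1 [array([573.3, 151.3]), array([575.2, 143.2])]
0.03 -1 [array([523.8, 131.6]), array([526.7, 124.1])]
0.03 1 [array([576.2, 145.6]), array([578.1, 137.6])]
[array([378.8, 273.6]), array([379.6, 268.2]), array([380.4, 262.5])]
```

Run:
```python
from h import *
ctrl.command_gripper(.2); 
print(ctrl.current_contact_force(),ctrl.current_tool_pos())
ctrl.move_l([.600,.2848,.26],vel=.2)
ctrl.sleep(.3)
a=shot("f1"); s=ctrl.read_camera("scene")
print(ctrl.current_contact_force(),ctrl.current_t(),ctrl.current_grip_width())
g=lambda im:(np.clip((im/255.)**.5*255,0,255)).astype(np.uint8)
crop(g(s),330,180,130,140,5,"f1s.png"); crop(g(a),240,120,170,150,4,"f1w.png")
```

```text
[-5.57318297  0.0828655  24.12654875] [0.60096904 0.28577088 0.18659022]
[-1.10436004 -0.45812598  0.00207729] 10.925 0.19791558850848037
```

View pics/f1s.png

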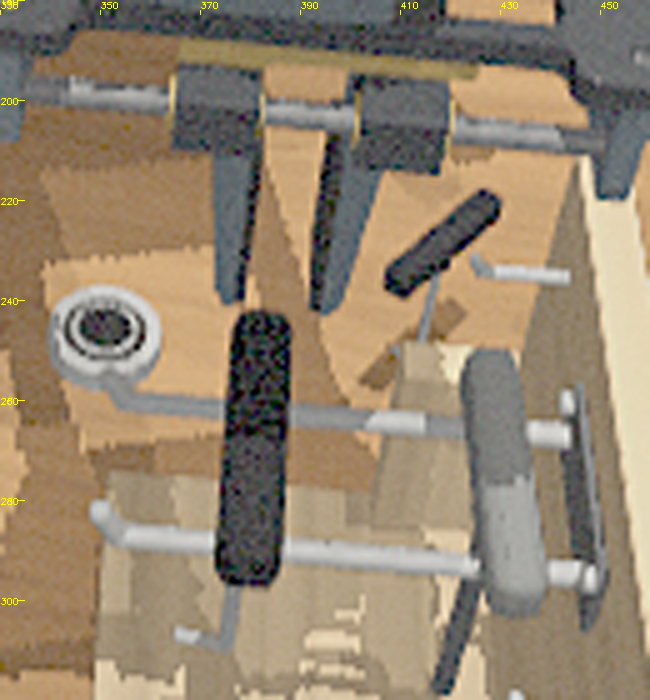

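View pics/f1w.png

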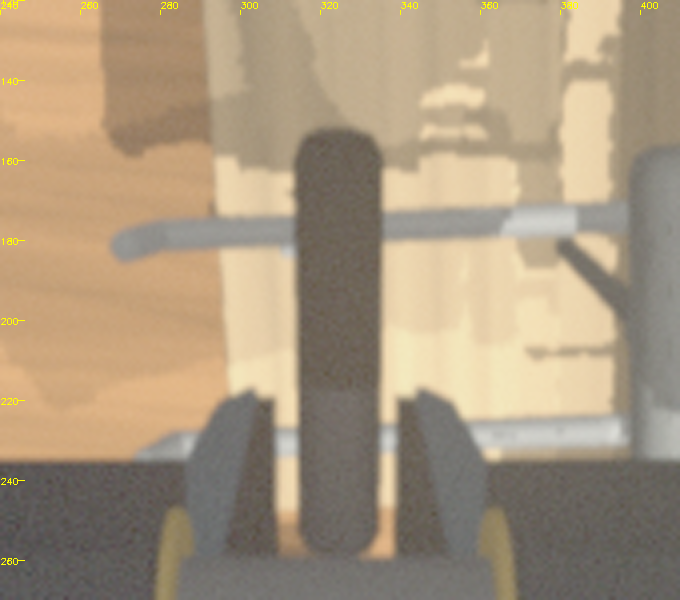

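Run:
```python
from h import *
np.set_printoptions(precision=4,suppress=True)
s=cam("scene");p=np.array(ctrl.current_tool_pos());r=np.array(ctrl.current_eef_rot());print(p)
for d in (0,.02,.025,.03,.035): print(d,[proj(s,p+r[:,0]*.015*k-r[:,2]*.016+[0,0,d]).round(1) for k in (-1,1)])
c=cam("wrist"); 
for d in (0,.02,.025,.03,.035): print(d,[proj(c,p+r[:,0]*.009*k+r[:,2]*.016+[0,0,d]).round(1) for k in (-1,1)])
w=wcam("f1")
for uv in [(324.5,152.5),(325,258)]: print(onz(w,uv,.208))
```

```text
[0.5998 0.2847 0.2595]
0 [array([372.6, 251.8]), array([392.8, 254.1])]
0.02 [array([373.6, 243.3]), array([394.3, 245.5])]
0.025 [array([373.9, 241.1]), array([394.7, 243.3])]
0.03 [array([374.2, 238.9]), array([395.1, 241.1])]
0.035 [array([374.4, 236.6]), array([395.5, 238.9])]
0 [array([311.2, 206.3]), array([335.9, 206.3])]
0.02 [array([310. , 214.5]), array([337.2, 214.4])]
0.025 [array([309.7, 216.8]), array([337.6, 216.8])]
0.03 [array([309.3, 219.2]), array([338. , 219.2])]
0.035 [array([308.9, 221.8]), array([338.4, 221.8])]
[0.5495 0.2817 0.208 ]
[0.6493 0.2899 0.208 ]
```

The scene and wrist views both put the real fingertips about 28 mm behind the stated TCP. That explains why the first close only pinched over the top of the bar; the pick is back upright. I'll go 28 mm deeper.

Run:
```python
from h import *
r=R(4.7)
ctrl.command_gripper(.6)
print(ctrl.move_l([.600,.2855,.157],vel=.1,ori=r,contact_N=8), ctrl.current_contact_force())
ctrl.command_gripper(0)
print(ctrl.current_tool_pos(),ctrl.current_grip_width()*91,ctrl.current_contact_force(),ctrl.current_t())
s=ctrl.read_camera("scene");a=shot("g1")
g=lambda im:(np.clip((im/255.)**.5*255,0,255)).astype(np.uint8)
crop(g(s),330,200,130,130,5,"g1s.png"); crop(g(a),240,120,170,150,4,"g1w.png")
```

```text
False [ 0.11489653  0.68504697 -0.635202  ]
[0.60000319 0.28550324 0.1570581 ] 19.82620133820048 [-1.02302356  0.18902987  1.31309722] 13.45
```

View pics/g1s.png

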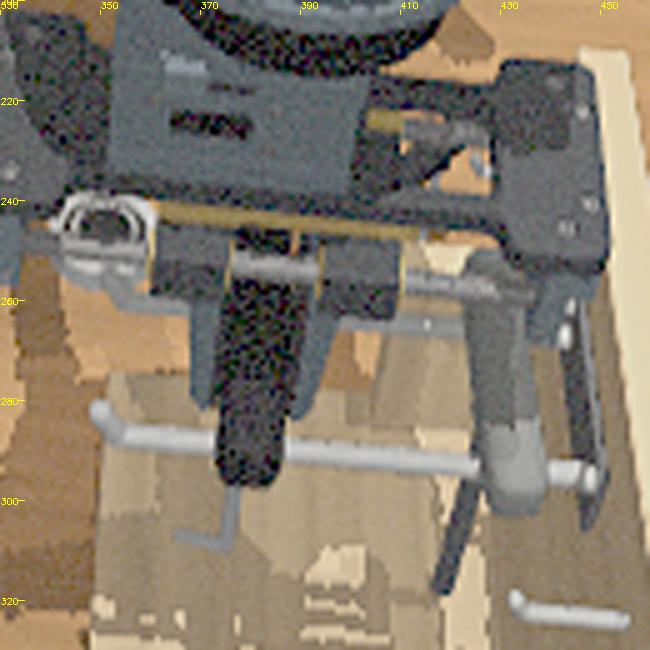

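View pics/g1w.png

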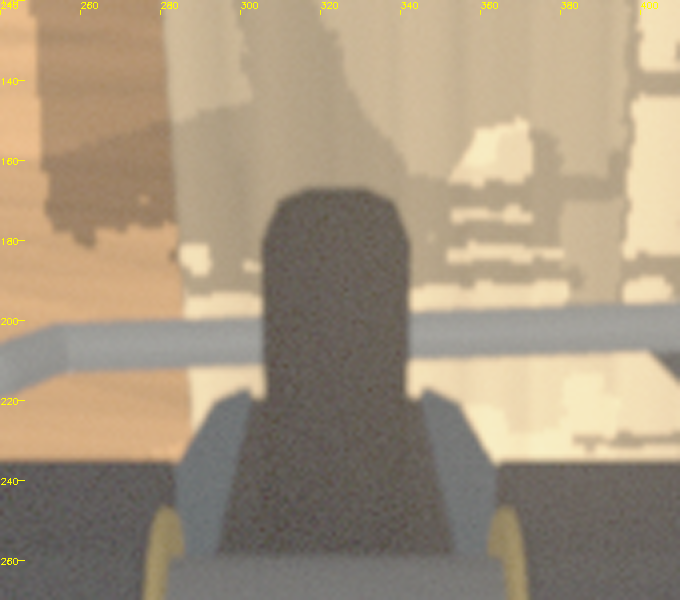

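```bash
cat >> h.py <<'E'
G=np.array([.5896,-.0173,0]);U=np.array([.0698,.9976,0]);X=np.array([.9976,-.0698,0])
def sp(s,z,dx=0): return G+U*s+X*(.0006+dx)+np.array([0,0,z])
gam=lambda im:(np.clip((im/255.)**.5*255,0,255)).astype(np.uint8)
E
python3 - <<'E'
from h import *
print(ctrl.move_l([.600,.2855,.182],vel=.1),ctrl.current_contact_force())
ctrl.move_l([.600+.0127,.2855-.11,.1855],vel=.2)
ctrl.move_l(sp(.042,.1855),vel=.2,ori=R(-4))
print(ctrl.current_tool_pos(),sp(.042,.1855),ctrl.current_contact_force(),ctrl.current_t())
s=ctrl.read_camera("scene");a=shot("i1");cv2.imwrite("pics/i1t.png",ctrl.read_camera("top"))
cv2.imwrite("pics/i1s.png",s)
crop(gam(s),180,190,130,120,6,"i1sc.png"); crop(gam(a),220,100,180,150,4,"i1wc.png")
E
```

```text
False [-0.53742997  0.42723068 -1.32820703]
[0.59323561 0.02554436 0.18549726] [0.59313016 0.02455732 0.1855    ] [ 0.32512807  0.10079676 -0.82068718] 15.5583
```

View pics/i1sc.png

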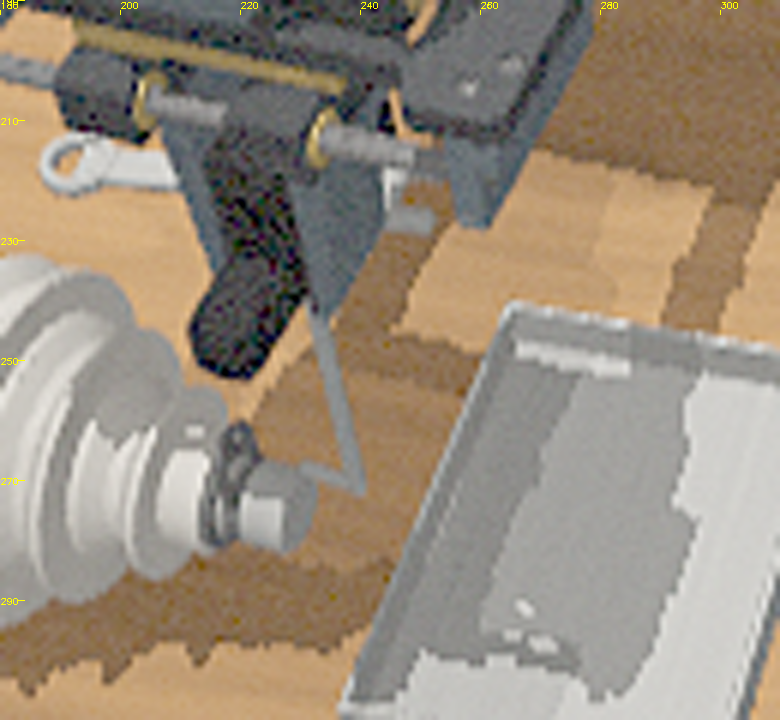

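View pics/i1wc.png

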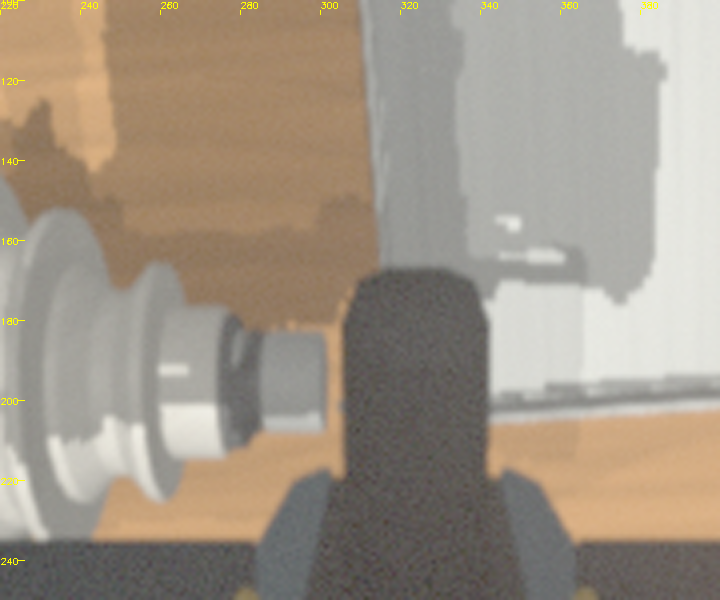

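View pics/i1s.png

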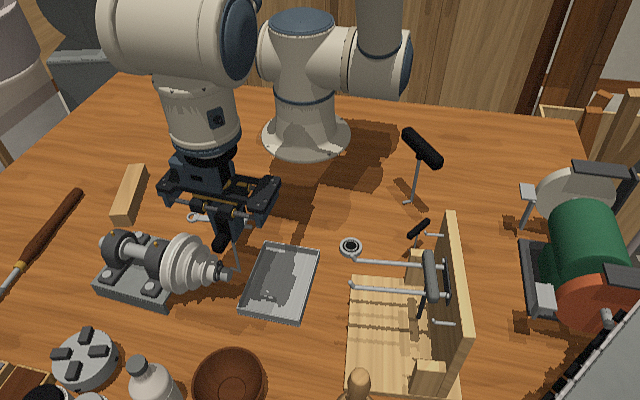

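Run:
```python
from h import *
np.set_printoptions(precision=4,suppress=True)
s=cam("scene");w=wcam("i1")
p=np.array([.59323561,.02554436,.18549726])-.0006*X
print("shank bottom",proj(s,p+[0,0,.045-.122]),"shank 60below",proj(s,p+[0,0,.045-.05]),"tip",proj(s,p-U*.0195+[0,0,.045-.119]))
print("loop top in/out",proj(s,G+[0,0,.122]),"loop ctr",proj(s,G+[0,0,.1085]),"axis",proj(s,G+[0,0,.085]), "shaft end",proj(s,G+.019*U+[0,0,.085]))
print("loop top x±9",proj(s,G+X*.009+[0,0,.1085]),proj(s,G-X*.009+[0,0,.1085]))
print("wrist: tip",proj(w,p-U*.0195+[0,0,.045-.119]),"loop top",proj(w,G+[0,0,.122]),"end",proj(w,G+.019*U+[0,0,.085]))
```

```text
shank bottom [238.9848 269.844 ] shank 60below [233.1569 245.5685] tip [229.3628 266.4924]
loop top in/out [217.2061 260.2452] loop ctr [218.4693 264.5729] axis [220.6001 271.8733] shaft end [229.4423 274.1729]
loop top x±9 [216.3234 268.2586] [220.5832 260.9423]
wrist: tip [303.6167 201.0154] loop top [278.316  203.7489] end [301.0591 194.7816]
```

Run:
```python
from h import *
im=gam(cv2.imread("pics/i1s.png"));s=cam("scene")
x0,y0,k=205,250,18
c=cv2.resize(im[y0:y0+32,x0:x0+40],None,fx=k,fy=k,interpolation=cv2.INTER_CUBIC)
def line(pts,col):
    q=[tuple(int(v) for v in ((proj(s,P)+.5-[x0,y0])*k)) for P in pts]
    for a,b in zip(q[:-1],q[1:]): cv2.line(c,a,b,col,1)
a=np.linspace(0,2*np.pi,40)
def circ(r,y,z0=.085): return [G+U*y+X*r*np.cos(t)+[0,0,z0+r*np.sin(t)] for t in a]
line(circ(.014,.019),(0,255,0));line(circ(.014,.003),(0,255,0));line(circ(.0205,-.005),(255,0,0))
lp=lambda hw,b,t:[G+X*x+[0,0,.085+z] for x,z in ((-hw,b),(-hw,t-.008),(-hw*.5,t-.001),(0,t),(hw*.5,t-.001),(hw,t-.008),(hw,b))]
line(lp(.007,.014,.033),(0,0,255));line(lp(.011,.012,.037),(0,255,255))
cv2.imwrite("pics/ov.png",c)
```

```text
(no output)
```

View pics/ov.png

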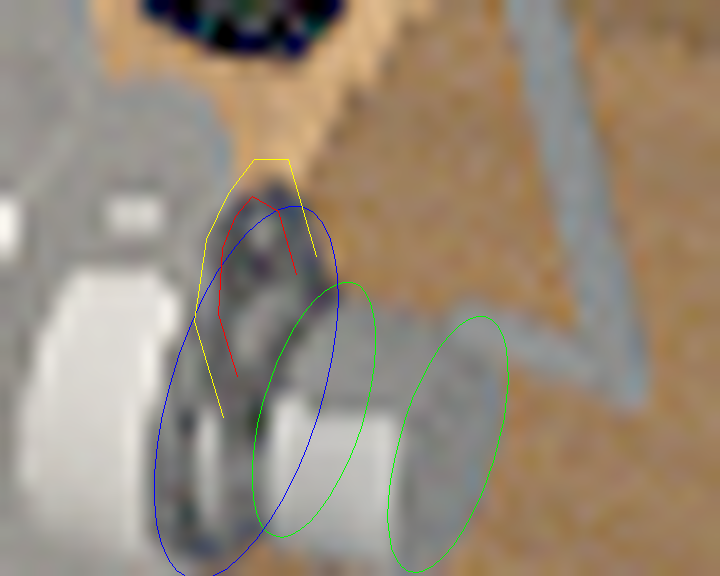

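Predicted positions of shank, foot and shaft match the picture within about 1 px, so I'll insert the foot with a contact guard.

Run:
```python
from h import *
print(ctrl.move_l(sp(.0095,.1855,.0005),vel=.05,contact_N=3),ctrl.current_tool_pos(),sp(.0095,.1855,.0005))
ctrl.sleep(.2);print(ctrl.current_tool_pos(),ctrl.current_contact_force(),ctrl.current_t())
s=ctrl.read_camera("scene");a=shot("j1")
im=gam(s)[225:290,190:255];cv2.imwrite("pics/j1s.png",cv2.resize(im,None,fx=9,fy=9,interpolation=cv2.INTER_CUBIC))
crop(gam(a),240,120,150,130,5,"j1w.png")
```

```text
False [ 0.59136888 -0.00787428  0.18552038] [ 0.59136046 -0.00789958  0.1855    ]
[ 0.59140267 -0.00761815  0.18550965] [ 0.71937978 -0.3763006  -1.18015026] 16.7083
```

View pics/j1s.png

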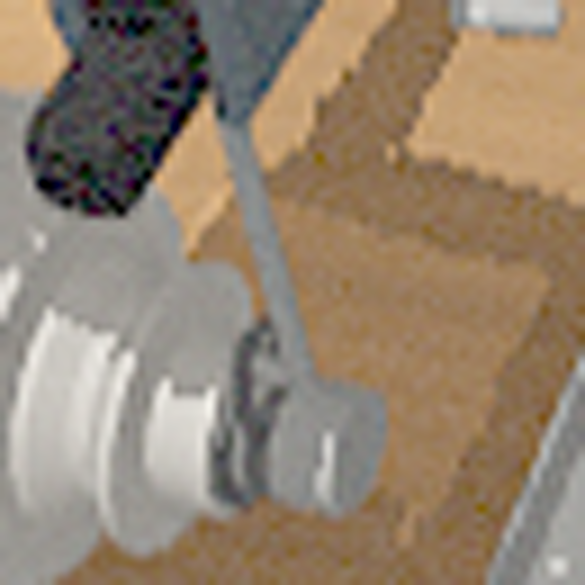

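View pics/j1w.png

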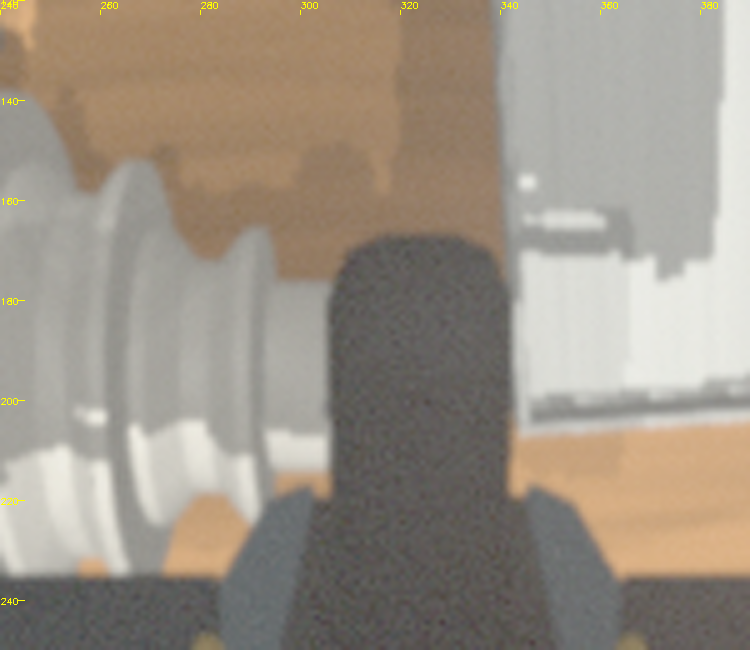

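Run:
```python
from h import *
p=np.array(ctrl.current_tool_pos());p[:2]=sp(.0095,0,.0005)[:2]
for z in (.189,.192,.196,.201,.206,.212):
    ctrl.move_l([p[0],p[1],z],vel=.05); print(z,ctrl.current_tool_pos()[2],np.round(ctrl.current_contact_force(),1))
print(ctrl.current_t(),ctrl.current_grip_width()*91)
s=ctrl.read_camera("scene");a=shot("k1")
im=gam(s)[205:290,190:255];cv2.imwrite("pics/k1s.png",cv2.resize(im,None,fx=7,fy=7,interpolation=cv2.INTER_CUBIC))
```

```text
0.189 0.1893671661797754 [-0.  -0.4 -1.6]
0.192 0.19205045135628568 [-0.5 -0.1 -3.3]
0.196 0.19653074968966333 [-0.1  0.3 -1.2]
0.201 0.201630188902437 [-0.5 -0.1 -1.9]
0.206 0.2064989367556348 [-0.  -0.6 -0.8]
0.212 0.21241300045536318 [ 0.6 -0.2 -1.4]
18.325 19.41621259962551
```

View pics/k1s.png

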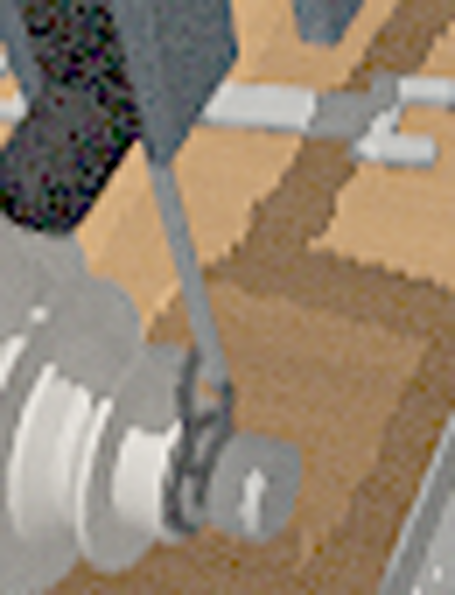

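Run:
```python
from h import *
p=sp(.0095,0,.0005)
for z in (.22,.235,.25):
    ctrl.move_l([p[0],p[1],z],vel=.06); print(z,ctrl.current_tool_pos()[2],np.round(ctrl.current_contact_force(),1))
print(ctrl.current_t(),ctrl.current_grip_width()*91)
s=ctrl.read_camera("scene");a=shot("k2")
im=gam(s)[190:290,190:260];cv2.imwrite("pics/k2s.png",cv2.resize(im,None,fx=7,fy=7,interpolation=cv2.INTER_CUBIC))
```

```text
0.22 0.22050678656787326 [-0.2 -1.  -1. ]
0.235 0.2354558636021325 [ 0.3 -0.1 -1.4]
0.25 0.25040745365452943 [ 0.9 -0.3 -1.5]
19.5083 19.969147552914713
```

View pics/k2s.png

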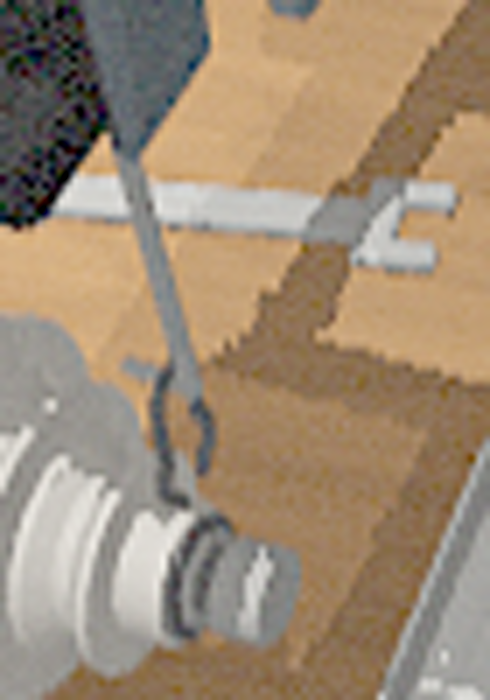

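The ring now hangs from the foot in the picture, with its loop near (214,250) and the shaft groove empty. Next is the tray.

Run:
```python
from h import *
ctrl.move_l([.562,.04,.262],vel=.12)
ctrl.move_l([.535,.112,.262],vel=.12)
ctrl.move_l([.535,.112,.150],vel=.15); ctrl.sleep(.3)
s=ctrl.read_camera("scene");a=shot("l1")
im=gam(s)[205:335,220:340];cv2.imwrite("pics/l1s.png",cv2.resize(im,None,fx=5,fy=5,interpolation=cv2.INTER_CUBIC))
print(ctrl.current_t(),np.round(ctrl.current_contact_force(),1),ctrl.current_tool_pos())
```

```text
22.325 [-0.4  0.3 -1.4] [0.5351261  0.11205247 0.15027447]
```

View pics/l1s.png

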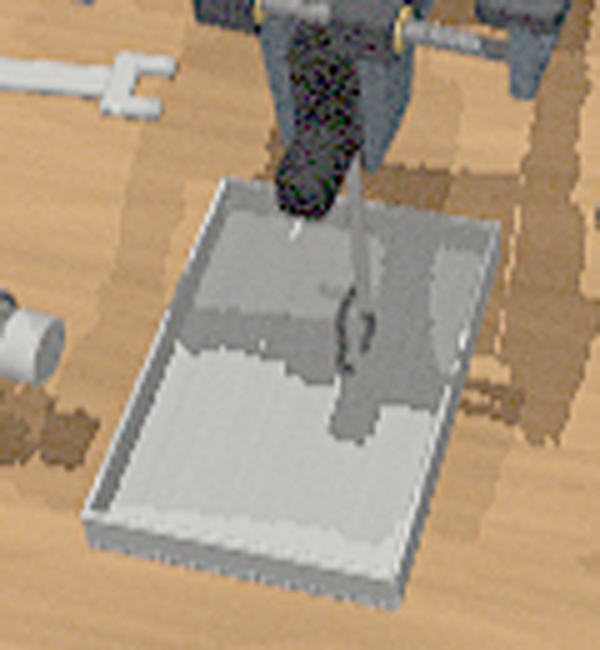

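View pics/l1.png

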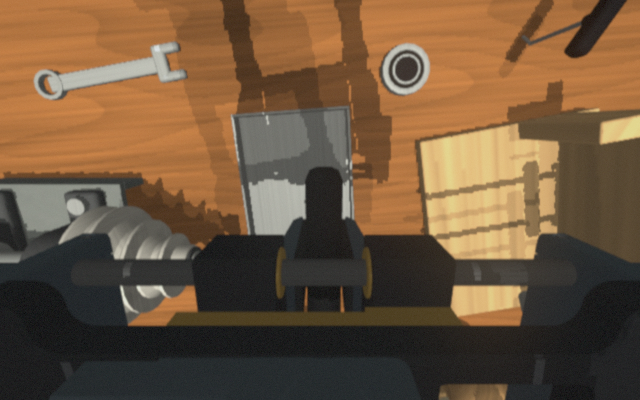

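Run:
```python
from h import *
print(ctrl.move_l([.535,.112,.117],vel=.06,contact_N=6),ctrl.current_tool_pos()[2])
p=np.array(ctrl.current_tool_pos())
ctrl.move_l([p[0],p[1]-.014,p[2]],vel=.06)
s=ctrl.read_camera("scene")
im=gam(s)[225:335,230:330];cv2.imwrite("pics/m1s.png",cv2.resize(im,None,fx=6,fy=6,interpolation=cv2.INTER_CUBIC))
print(ctrl.current_t(),np.round(ctrl.current_contact_force(),1),ctrl.current_tool_pos())
```

```text
False 0.11701704781131737
23.4583 [-0.2  0.8 -0.8] [0.53520615 0.0977735  0.11717432]
```

View pics/m1s.png

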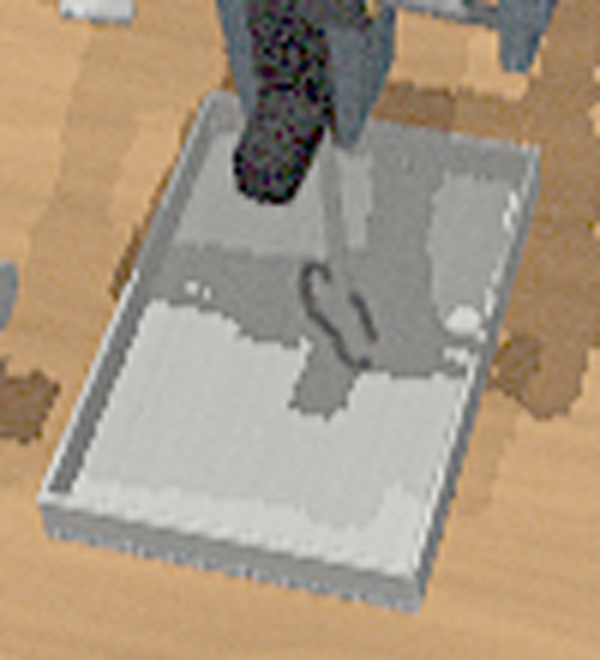

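The ring stands on its arms and leans toward the foot's end, with its top near (283,270). Now I'll draw the foot back.

Run:
```python
from h import *
p=np.array(ctrl.current_tool_pos())
ctrl.move_l([p[0]+.002,p[1]+.032,p[2]],vel=.12)
ctrl.sleep(.1)
s=ctrl.read_camera("scene")
im=gam(s)[225:335,230:330];cv2.imwrite("pics/n1s.png",cv2.resize(im,None,fx=6,fy=6,interpolation=cv2.INTER_CUBIC))
print(ctrl.current_t(),np.round(ctrl.current_contact_force(),1),ctrl.current_tool_pos())
```

```text
24.025 [-0.4  0.1 -0.9] [0.53710542 0.12930092 0.11712921]
```

View pics/n1s.png

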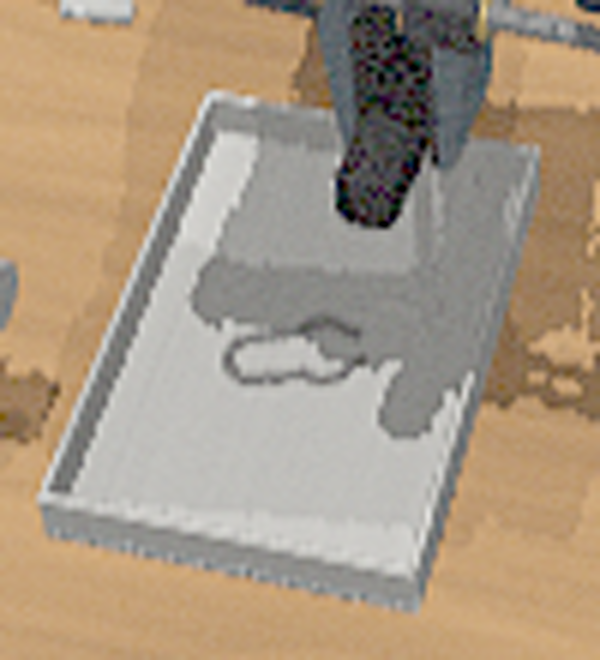

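Run:
```python
from h import *
ctrl.move_l([.537,.130,.192],vel=.2)
r=R(6.65)
ctrl.move_l([.6147,.1755,.192],vel=.15,ori=r)
s=ctrl.read_camera("scene");a=shot("o1")
crop(gam(s),330,190,130,140,5,"o1s.png"); crop(gam(a),240,100,220,150,3,"o1w.png")
print(ctrl.current_t(),np.round(ctrl.current_contact_force(),1),ctrl.current_tool_pos())
```

```text
25.4 [ 0.1 -0.2 -1.4] [0.61386285 0.17505089 0.19183095]
```

View pics/o1s.png

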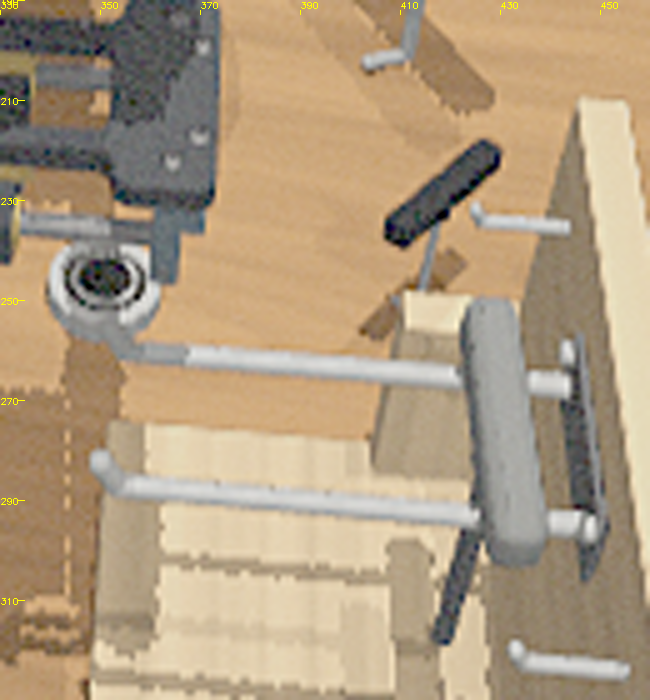

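View pics/o1w.png

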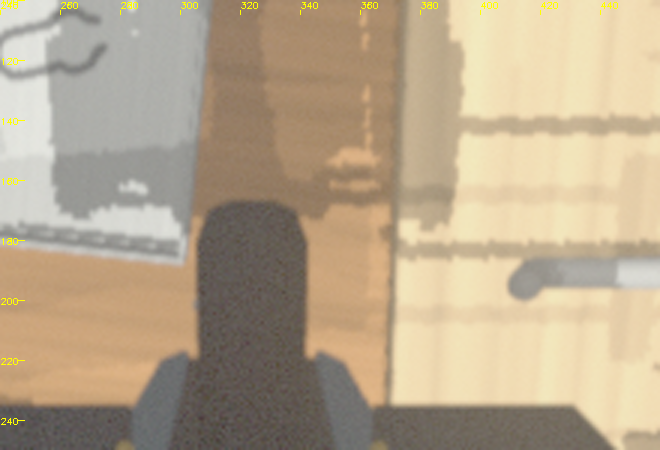

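Run:
```python
from h import *
r=R(6.65)
print(ctrl.move_l([.602,.285,.192],vel=.12,ori=r,contact_N=6))
print(ctrl.move_l([.602,.285,.166],vel=.1,contact_N=6))
print(ctrl.move_l([.602,.285,.153],vel=.03,contact_N=4),ctrl.current_tool_pos(),np.round(ctrl.current_contact_force(),1))
s=ctrl.read_camera("scene");a=shot("q1")
crop(gam(s),330,200,130,130,5,"q1s.png");crop(gam(a),240,120,170,150,4,"q1w.png")
print(ctrl.current_t())
```

```text
False
False
True [0.60245167 0.28512426 0.15659794] [ 1.2 -0.4  2.4]
27.35
```

View pics/q1s.png

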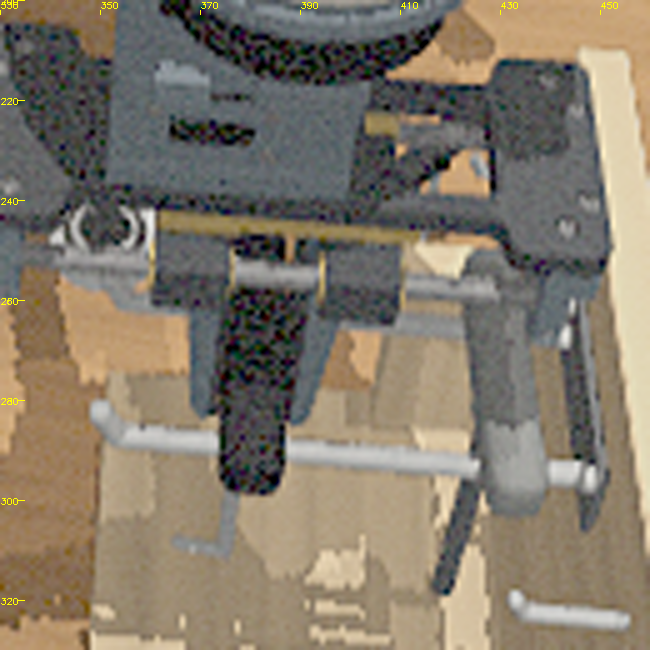

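View pics/q1w.png

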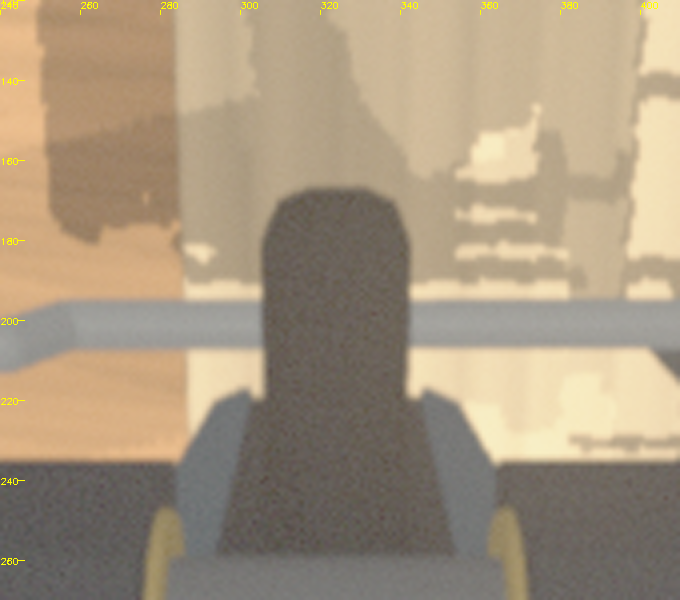

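Contact came at TCP z 0.1566, against 0.157 when I gripped it, so the bar is seated. It's square across the prongs, so I'll release and retreat.

Run:
```python
from h import *
p=np.array(ctrl.current_tool_pos())
ctrl.command_gripper(.5)
print(np.round(ctrl.current_contact_force(),1))
ctrl.move_l([p[0],p[1],.26],vel=.1)
a=shot("z1");crop(gam(a),230,100,190,150,4,"z1w.png")
ctrl.move_l([.50,.285,.36],vel=.25);ctrl.sleep(.3)
s=ctrl.read_camera("scene");b=shot("z2");cv2.imwrite("pics/z1s.png",s);cv2.imwrite("pics/z1t.png",ctrl.read_camera("top"))
crop(gam(s),220,200,260,150,3,"z1sc.png")
print(ctrl.current_t())
```

```text
[ 0.4  0.6 -0.6]
30.35
```

View pics/z1sc.png

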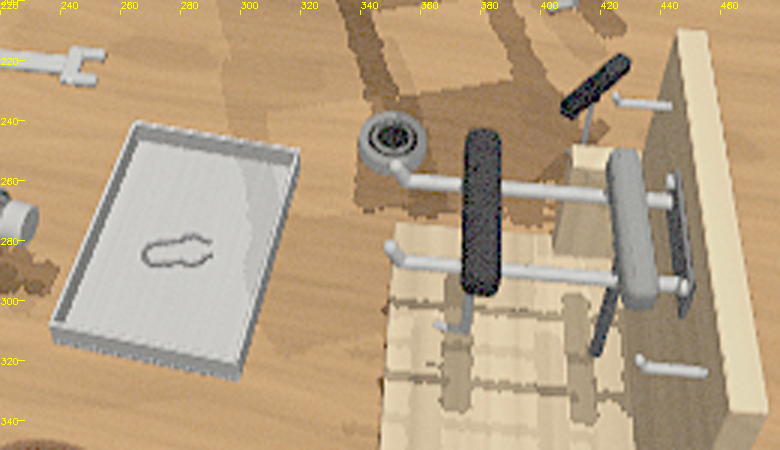

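View pics/z1w.png

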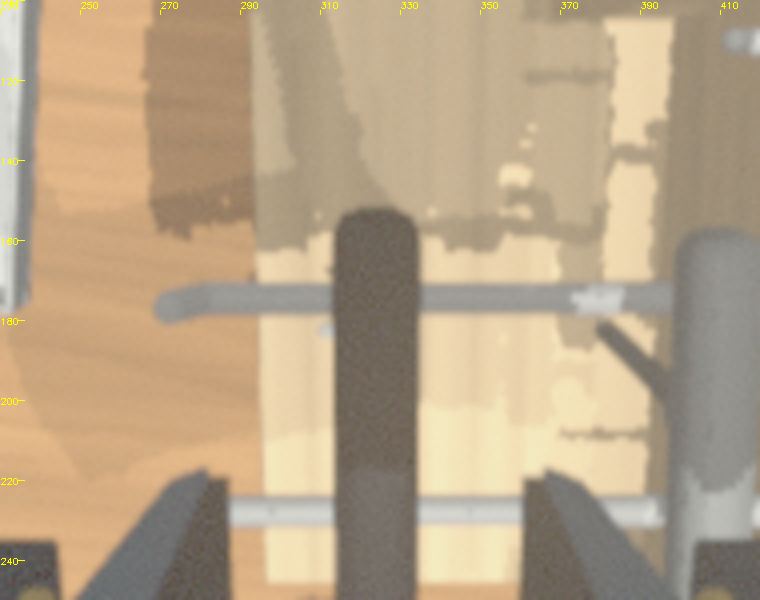

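The pick hangs upright, square across both prongs. The hex key bar is unchanged at (431,275), and the ring lies flat in the tray at (279,282). The robot is clear, so I'll hand in.

```bash
python3 -c "
from bench import ctrl
print(ctrl.current_contact_force(),ctrl.current_t());ctrl.sign_off()"
```

```text
[ 0.14596039 -0.25520089  0.30477243] 30.35
the job is handed in; nothing more can be done
```

The job is done and was handed in at 30.4 s of the 54 s allowed. The ring came off the shaft on the pick's hook, without the fingers touching it, and went into the tray. The pick is back on its two prongs.

**Last checks, before hand-in:**
- **Ring:** the scene picture shows it lying flat inside the tray.
- **Pick:** it hangs upright, square across both prongs.
- **Hex key:** it is where it was.
- **Robot:** it is clear of everything, with about 0 N on the tool.

**What failed or disagreed:**
- **First grasp failed:** the fingertips sit about 28 mm behind the stated TCP in both the scene and wrist views. The first close only pinched the top of the bar, pressing with about 24 N and rolling the pick on its prongs. It settled back upright, and the second grasp, 28 mm deeper, held.
- **Pull force:** readings between steps showed at most about 3 N, not the 15 N the task describes. They were only taken at stops, so they may have missed the peak.

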